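Drive the masking plug out of a freshly painted flange bearing

TASK

The blue flange bearing on the knock-out stand still has its orange masking plug jammed in the bore. Take the drift from its wooden rest, feel its nose into the bore from above, drive the plug down and out into the catch tray with a steady push (no blows), then stand the drift back in its rest. The paint is fresh and the bearing is good: do not lean or jam the drift hard on it, keep the hand off it, leave it seated on the stand, and disturb nothing else on the bench.

Things in the scene. Friction and masses are not known exactly. Their poses are not given: they have to be found in the camera images.
- drift: the drift, a round push rod 142 mm long, 160 g, standing upright, nose down, in its rest: bright steel shank 18.4 mm in diameter, 62 mm long, with a square-cut nose; above it a black grip 26 mm in diameter, 80 mm long, with a bright end cap. Origin at the centre of the flat nose, z along the rod towards the grip, which runs from 62 to 142 mm above the origin
- drift_tip (a point): centre of the drift's flat nose (same point as the drift's origin). Leaning or jamming it on the bearing with more than 20 N marks the bearing; the plug must not be pushed or struck with more than 30 N
- rest: the drift's rest, a fixed wooden block 90 x 70 mm, 45 mm tall, with one round hole 24 mm in diameter and 35 mm deep in the middle of its top. Origin at the centre of the underside, z up
- rest_mouth (a point): centre of the mouth of the hole in the rest, 45 mm above the bench; the hole's floor is 35 mm lower
- stand: the fixed knock-out stand: 130 x 124 mm steel base, two cheeks and a 120 mm square alloy top plate, upper face 70 mm above the bench, with a 32 mm square drop hole in its middle and 6 mm high stops around the housing's flange; open at its two x ends. Origin at the centre of the underside, z up
- tray_floor (a point): centre of the floor of the shallow white catch tray under the drop hole, inside the stand, 13 mm above the bench; the tray is 100 mm (the stand's x) by 90 mm with walls 23 mm above its floor
- housing: the blue flange bearing unit, loose between the stops on the stand: cast flange 86 mm square, 12 mm thick, boss 60 mm across, 29 mm tall. Its bright steel insert has a straight bore 20 mm in diameter, open from 3 to 45 mm above the flange's underside (rim there 33 mm across). The insert swivels stiffly in the casting (0.25 N m) about a point 20 mm up the bore. Origin centre of the underside, z up
- bore_mouth (a point): where the centre of the upper mouth of the bore would be with the insert square, on the casting's axis 45 mm above its underside (115 mm above the bench). The insert sits askew by up to 5 degrees about x and about y, so the true mouth lies up to 3.2 mm from this point, in a direction that this point does not show; it must be found by feel or by eye
- plug: the orange nylon masking plug jammed in the bore: a barrel with domed ends, 19.8 mm across, 24 mm tall, 20 g. Its top lies 11 to 15 mm below the bore's upper mouth. It slides at some 9 to 17 N of steady push; once its top is some 33 mm below the mouth it lets go and falls some 50 mm into the tray. Origin at the bottom of its lower dome, z up along the bore
- spare_housing: a second blue flange bearing of the same shape, no plug in it, drying flat on the bench; leave it alone. Origin at the centre of its underside
- jar_green: green paint jar with a black cap, 44 mm in diameter, 75 mm tall, standing on the bench; leave it alone. Origin at the centre of its underside
- jar_red: red paint jar with a black cap, 44 mm in diameter, 75 mm tall, standing on the bench; leave it alone. Origin at the centre of its underside
Not all that is in view belongs to the job. Leave any yellow look-alike of the housing alone.

How it is judged:
By the outcome, as a careful person would: the job done as asked, in the order asked, and still so for the second after the job is handed in, with the robot touching nothing.
It also fails if it takes over 72 s, if anything falls off the work surface, if the arm or the gripper's body presses on something with over 40 N, if the wrist force passes 120 N, or if a joint passes its speed limit or range.

ROBOT

A 7-joint arm with a two-finger parallel gripper is mounted at the origin on the work surface. World frame = base frame: x ahead of the robot, y to its left, z up, the work surface at z = 0. Lengths are in m, angles in rad, forces in N, time in s.
With the tool pointing down it reaches from about 0.35 to 0.9 m from the base axis. Payload 8.1 kg.
Tool frame: the origin (TCP) lies between the finger pads; the fingertips stand 22 mm ahead of it and the grasp point (between the pads) lies 3 mm ahead of it; z points along the fingers, x is the direction in which the jaws open and shut, and the axes are right-handed (so a half turn about z gives the same grasp; the last joint's range is limited). The gripper opens to 92 mm and grips with 3 to 60 N. Pads are 19 mm wide; open, the fingers measure 130 mm over their backs; the gripper's body (75 mm by 190 mm) begins 47 mm behind the grasp point.
Start: joints at [1.079, 0.434, 0.025, 1.573, -0.012, 1.134, -0.075], TCP at [0.237, -0.578, 0.249] pointing down, gripper open.
Joint ranges: [-2.62, 2.62], [-0.44, 2.09], [-1.27, 1.32], [0.08, 2.57], [-1.32, 4.46], [0.12, 2], [-2.74, 2.74]. Speed limits (rad/s): [2.22, 2.22, 3.01, 3.01, 3.14, 3.14, 3.14].

INTERFACE

Orientations are given as a rotation vector (axis times angle).
In Python, from cell import arm, vision, order gives the robot as it stands.
- The arm moves only by the tool apply_moves, never from a script. Its argument "commands" is a list of rows, each a list of 6 numbers: the shift along the tool's x, y, z in cm, then the turn, a rotation vector about the tool's x, y, z in rad. A call has 1 to 5 rows; each row shifts and turns the commanded pose from where the row before left it, along the tool's axes as they then stand; what a row does not reach is not made up. A row lasts 1/10 s, in which the tool goes at most 50 mm and 8.59 degrees, less where a joint would pass 70% of its speed; a pose out of reach is approached as far as the arm can. A call with a gripper value outside its range is refused whole. "claw" is the closure, from -1 (fully open) to 1 (shut), so that 0 is half open, set as the call begins (left out, the last holds). The fingers move at their own pace and stop on an object; "newtons" is the grip in N (left out, the last holds). Time passes only in rows, so rows that do not move let the fingers close. It gives the time, the measured TCP pose, the force and the opening at its end, in the units of the state.
- arm.observe(): the state, without advancing time (a new reading comes with each control period).
- vision.get_image(name): name is "side" or "top"; returns (picture, depth): 400x640x3 uint8, red, green, blue; 400x640 float32, m along the optical axis (not along the pixel's ray), 0 where there is no reading.
- vision.get_calibration(name): a dict with "K" (3x3 intrinsics, pixels), "R" (3x3) and "t" (3): a world point X has camera coordinates R X + t. Camera axes: x right, y down, z forward; pixel columns grow to the right and rows downward; lengths in m; the calibration is good to about 2 mm. A picture is of the moment at which its call begins. get_calibration takes no time and is no camera call.
- order.sign_off(): hands the job in, once; it reports no verdict.
The state is a dict: "clock": time; "joints": joint angles; "dq": joint speeds; "joint_efforts": joint torques, N m; "position": TCP position; "ee_rot": TCP orientation; "force": force on the tool from outside, world axes, zero at the start; "ft_torque": the same for the moment, N m; "width": opening from 0.0 (shut) to 1.0 (fully open).
Only numpy, scipy, OpenCV 4.12 (cv2) and the standard library are available. Lean on these libraries where they do the work, as an engineer would, in place of code of your own. Each camera call takes 0.05 s, during which the arm holds its last target.

## Working session

There is one attempt and no reset: what is moved stays moved. The work goes in short steps, Python scripts to look and compute and a tool call to move; the robot and the scene stay as the last step left them, time stands still between calls to the robot, and variables do not carry over. Pictures are saved under pics/ and viewed, and the job is handed in when it is done.

Besides the shell and the picture viewer there is one more tool, called after "Emit:" as name([rows], argument=value, ...), one row to a line, values as JSON. apply_moves: Moves the arm, as the interface text tells. Its arguments: {"type":"object","properties":{"commands":{"type":"array","items":{"type":"array","items":{"type":"number"}}},"claw":{"type":"number"},"newtons":{"type":"number"}},"required":["commands"]}

```bash
ls; mkdir -p pics
python3 - <<'E'
from cell import arm,vision
import cv2,numpy as np
s=arm.observe();print(s)
for n in("top","side"):
    im,d=vision.get_image(n);cv2.imwrite(f"pics/{n}0.png",im[:,:,::-1]);np.savez(f"pics/{n}0.npz",im=im,d=d)
    c=vision.get_calibration(n);print(n,c)
E
```

```text
pics
{'clock': 0.0, 'joints': array([ 1.07940993,  0.43518195,  0.02497402,  1.57409206, -0.01156965,
        1.13402648, -0.07508969]), 'dq': array([ 1.53263499e-05, -4.07826740e-05,  7.94787397e-04, -6.83769643e-04,
        1.46844454e-04, -9.50085105e-05, -8.96248032e-04]), 'joint_efforts': array([-2.56911362e-04, -6.67856526e+01,  9.84640606e-01, -3.14465582e+01,
       -6.07749517e-02,  4.30584128e-02,  1.41213377e-04]), 'position': array([ 0.23667261, -0.5779331 ,  0.24797243]), 'ee_rot': array([-2.60807425e+00,  1.75013932e+00,  2.17464768e-03]), 'force': array([ 0.41631248, -0.17948348, -0.01265313]), 'ft_torque': array([ 0.02078868, -0.0016962 ,  0.01365348]), 'width': 1.001214468873556}
top {'K': array([[439.55207087,   0.        , 320.50781206],
       [  0.        , 439.55207087, 211.70544817],
       [  0.        ,   0.        ,   1.        ]]), 'R': array([[ 0.11592427, -0.99325503,  0.00245149],
       [-0.97160976, -0.11390982, -0.20736207],
       [ 0.20624267,  0.02165641, -0.97826119]]), 't': array([-0.04357903,  0.60573283,  0.68010705])}
side {'K': array([[370.44807685,   0.        , 318.95212595],
       [  0.        , 370.44807685, 200.22295842],
       [  0.        ,   0.        ,   1.        ]]), 'R': array([[ 0.97593405, -0.21803901, -0.00342212],
       [-0.1557171 , -0.68582587, -0.71091143],
       [ 0.15265945,  0.69433556, -0.70327322]]), 't': array([-0.57942292,  0.15489819,  0.6878509 ])}
```

View pics/top0.png

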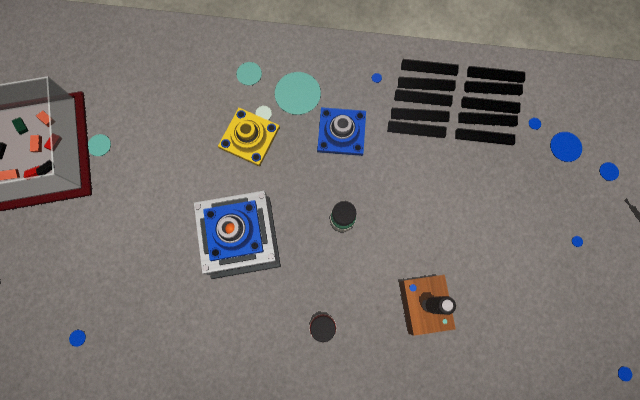

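View pics/side0.png

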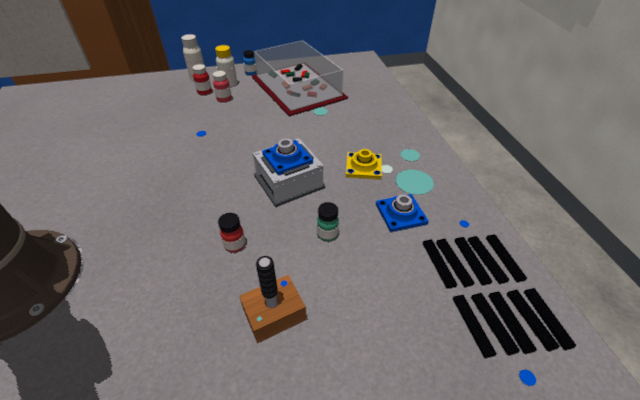

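Candidates: the target housing is either the blue one on the stand, top (230,230), the blue spare on the bench (342,130), or the yellow look-alike (249,134). I choose the first, because it is on the stand and has the orange plug. The drift could be the rod in the wooden rest (447,305) or the black bars (460,100); I choose the rod in the rest. Next I check close crops.

```bash
cat > h.py <<'E'
import numpy as np,cv2
from cell import arm,vision
C={n:vision.get_calibration(n) for n in("top","side")}
def ray(n,uv):
    c=C[n];o=-c["R"].T@c["t"];d=c["R"].T@np.linalg.solve(c["K"],[uv[0],uv[1],1.]);return o,d
def onz(n,uv,z):
    o,d=ray(n,uv);return o+d*(z-o[2])/d[2]
def tri(a,b):
    (o1,d1),(o2,d2)=ray("top",a),ray("side",b)
    M=np.stack([d1,-d2],1);k=np.linalg.lstsq(M,o2-o1,rcond=None)[0]
    p,q=o1+k[0]*d1,o2+k[1]*d2;return (p+q)/2,np.linalg.norm(p-q)
def proj(n,X):
    c=C[n];p=c["K"]@(c["R"]@np.asarray(X)+c["t"]);return p[:2]/p[2]
def pt(n,u,v,d):
    c=C[n];p=np.linalg.solve(c["K"],[u,v,1.])*d;return c["R"].T@(p-c["t"])
E
python3 - <<'E'
import numpy as np,cv2
out=[]
for n,bx in(("top",[(180,180,100,100),(390,265,80,80)]),("side",[(240,120,100,100),(230,245,90,100)])):
    im=np.load(f"pics/{n}0.npz")["im"][:,:,::-1]
    out.append(np.hstack([cv2.resize(im[y:y+h,x:x+w],(400,300*1) if 0 else (300,300),interpolation=cv2.INTER_CUBIC) for x,y,w,h in bx]))
cv2.imwrite("pics/crop0.png",np.vstack(out))
E
```

```text
(no output)
```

View pics/crop0.png

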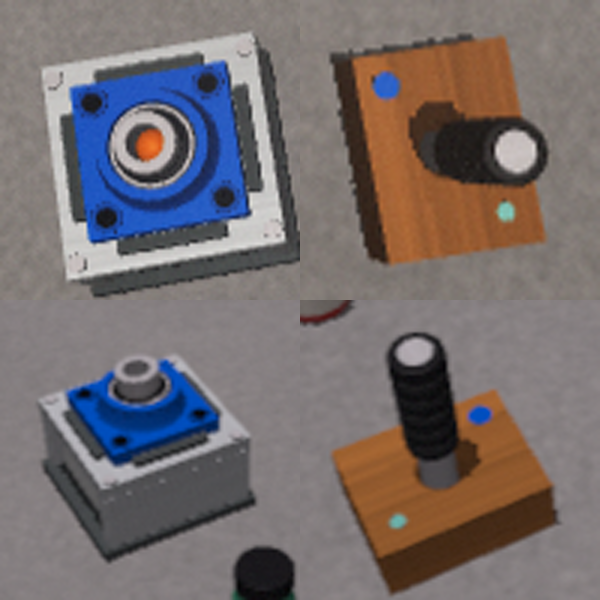

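The crops confirm it. Top-left is the blue housing with orange in its bore, at about (229,228) in the top view. Top-right is the rod in the wooden rest, with its cap at (447,305). Now I measure.

Run:
```python
from h import *
D={n:np.load(f"pics/{n}0.npz") for n in C}
def blob(n,mask,box):
    x,y,w,h=box;m=np.zeros(mask.shape,np.uint8);m[y:y+h,x:x+w]=mask[y:y+h,x:x+w]
    k,l,st,ce=cv2.connectedComponentsWithStats(m);i=1+np.argmax(st[1:,4]);return (l==i).astype(np.uint8),ce[i],st[i,4]
im=D["top"]["im"].astype(int);hsv=cv2.cvtColor(D["top"]["im"],cv2.COLOR_RGB2HSV).astype(int)
ims=D["side"]["im"].astype(int);hs=cv2.cvtColor(D["side"]["im"],cv2.COLOR_RGB2HSV).astype(int)
_,ct,a=blob("top",im.min(2)>140,(435,293,25,25));print("cap top",ct,a)
_,cs,a=blob("side",ims.min(2)>140,(255,253,22,22));print("cap side",cs,a)
print("cap tri",tri(ct,cs))
# rest top: wood mask
wood=(hsv[...,0]<20)&(hsv[...,1]>100)&(hsv[...,2]>110)
m,c,a=blob("top",wood,(390,265,80,80));cn=max(cv2.findContours(m,0,1)[0],key=cv2.contourArea)
r=cv2.minAreaRect(cn);print("rest",r);b=cv2.boxPoints(r);P=[onz("top",q,.045) for q in b];print(np.round(P,4),np.mean(P,0));
print([np.linalg.norm(P[i]-P[(i+1)%4]) for i in range(4)])
blue=(abs(hsv[...,0]-112)<12)&(hsv[...,1]>150)&(hsv[...,2]>60)
m,c,a=blob("top",blue,(190,185,90,90));cn=max(cv2.findContours(m,0,1)[0],key=cv2.contourArea)
r=cv2.minAreaRect(cn);print("flange",r);b=cv2.boxPoints(r);P=[onz("top",q,.082) for q in b];print(np.round(P,4),np.mean(P,0))
print([np.linalg.norm(P[i]-P[(i+1)%4]) for i in range(4)])
og=(hsv[...,0]<18)&(hsv[...,1]>150)&(hsv[...,2]>100)
m,c,a=blob("top",og,(210,210,40,40));print("orange",c,a)
np.set_printoptions(linewidth=250)
print(im[212:246,212:250,0]); print(ims[135:165,272:302,0])
for n,z in(("top",0),("side",0)):
    d=D[n]["d"];print(n, (d>0).mean())
```

```text
cap top [447.12765957 304.94680851] 94
cap side [263.96875 261.75   ] 64
cap tri (array([ 0.47460514, -0.16949378,  0.15221518]), np.float64(0.0006327563635433932))
rest ((429.16790771484375, 304.5622863769531), (57.19087219238281, 42.14064407348633), 79.3803482055664)
[[ 0.5097 -0.1241  0.045 ]
 [ 0.5307 -0.1926  0.045 ]
 [ 0.441  -0.2151  0.045 ]
 [ 0.4208 -0.1483  0.045 ]] [ 0.4755695  -0.17001848  0.045     ]
[np.float64(0.07158242128827721), np.float64(0.09251426567287939), np.float64(0.06973793817871343), np.float64(0.09208875259340014)]
flange ((232.04055786132812, 230.2432403564453), (52.443275451660156, 54.25166320800781), 80.53767395019531)
[[0.5846 0.2231 0.082 ]
 [0.6099 0.1377 0.082 ]
 [0.5264 0.1112 0.082 ]
 [0.5021 0.1947 0.082 ]] [0.5557708  0.16669517 0.082     ]
[np.float64(0.08910074044951286), np.float64(0.0875883397707371), np.float64(0.08694342849294784), np.float64(0.08726383055816962)]
orange [229.16216216 227.58108108] 74
[[28 34 27 ... 34 36 36]
 [24 31 33 ... 35 40 40]
 [30 27 37 ... 39 41 42]
 ...
 [30 28 32 ... 34 39 42]
 [36 32 30 ... 35 40 38]
 [34 29 3
[... 3044 characters left out ...]
 0   1   3   2   4   0   0   0   0   0   0   0]
 [  0   0   0   0   0   2   0   0   5   6   1   3   0   0   0   4   2   1   3   0   2   0   3   0   3   0   0   0   0   0]
 [  0   0   0   0   0   0   4   3   3   0   0   0   0   0   0   0   0   0   1   1   0   3   2   1   0   0   0   0   0   0]
 [  0   0   0   0   0   0   0   0   0   4   0   0   0   0   0   0   0   1   0   2   0   0   0   0   0   0   0   0   0   0]
 [  0   0   0   0   0   0   0   0   0   0   0   3   3   0   0   0   0   0   0   0   0   0   0   0   0   0   0   0   0   0]
 [  0   0   0   0   0   0   0   0   0   0   0   0   0   0   0   0   0   0   0   0   0   0   0   0   0   0   0   0   0   0]]
top 0.99601953125
side 0.99619140625
```

Run:
```python
from h import *
np.set_printoptions(linewidth=250,suppress=True,precision=4)
for n,(x,y) in(("top",(229,228)),("side",(285,143))):
    f=np.load(f"pics/{n}0.npz");im,d=f["im"],f["d"]
    P={}
    hsv=cv2.cvtColor(im,cv2.COLOR_RGB2HSV).astype(int)
    L=[]
    for v in range(y-14,y+15):
        for u in range(x-14,x+15):
            p=pt(n,u,v,d[v,u]);
            if .108<p[2]<.122: L.append((u,v,*p,im[v,u].mean()))
    L=np.array(L);print(n,len(L),L[:,2:5].mean(0),L[:,4].min(),L[:,4].max())
    A=np.c_[L[:,2:4]-L[:,2:4].mean(0),np.ones(len(L))];k=np.ones(len(L),bool)
    for _ in range(6):
        c=np.linalg.lstsq(A[k],L[k,4],rcond=None)[0];r=L[:,4]-A@c;k=abs(r)<.0015
    print("plane",c,k.sum(),r[k].std(),"tilt deg",np.degrees(c[:2]))
    m=np.zeros(d.shape,np.uint8)
    m[L[k,1].astype(int),L[k,0].astype(int)]=1
    print(np.array2string(m[y-13:y+13,x-13:x+13]).replace("0","."))
    cs=sorted(cv2.findContours(m,cv2.RETR_CCOMP,cv2.CHAIN_APPROX_NONE)[0],key=lambda q:-len(q))
    for q in cs[:2]:
        if len(q)>=6:
            e=cv2.fitEllipse(q);print(e,onz(n,e[0],c[2]))
    print("z grid",(np.array([[pt(n,u,v,d[v,u])[2]*1000 for u in range(x-9,x+10)] for v in range(y-9,y+10)])).round().astype(int))
```

```text
top 256 [0.5548 0.1659 0.1159] 0.10849019573688011 0.12044224623046511
plane [0.0569 0.0049 0.1164] 195 0.0007637203617747228 tilt deg [3.2595 0.2802]
[[. . . . . . . . . . . . . . . . . . . . . . . . . .]
 [. . . . . . . . . . . . . . . . . . . . . . . . . .]
 [. . . . . . . . . . . 1 1 1 1 1 . . . . . . . . . .]
 [. . . . . . . 1 1 1 . 1 1 . 1 . 1 1 . . . . . . . .]
 [. . . . . . . 1 1 1 1 1 1 1 . . 1 1 1 1 . . . . . .]
 [. . . . . . . 1 1 . 1 1 1 . 1 1 1 1 1 1 . . . . . .]
 [. . . . 1 1 1 1 1 1 . . . . . 1 1 1 1 1 1 . . . . .]
 [. . . 1 1 1 1 1 1 . . . . . . . . . 1 . 1 1 . . . .]
 [. . . 1 1 . 1 . . . . . . . . . . 1 1 1 1 1 . . . .]
 [. . . . 1 1 1 . . . . . . . . . . . 1 . 1 1 1 . . .]
 [. . 1 1 1 1 . . . . . . . . . . . . . . 1 1 1 . . .]
 [. . 1 1 1 1 . . . . . . . . . . . . . 1 . 1 1 . . .]
 [. . 1 1 1 1 . . . . . . . . . . . . . 1 1 1 1 . . .]
 [. . 1 1 . 1 . . . . . . . . . . . . 1 1 1 1 1 . . .]
 [. . . 1 1 1 . . . . . . . . . . . . 1 1 1 1 1 . . .]
 [. . 1 1 1 1 1 . . . . . . . . . . . . 1 1 1 1 . . .]
 [. . . 1 1 1 1 1 . . . . . . . . . 1 1 1 1 1 . . . .]
 [. . . 1 1 1 
[... 4885 characters left out ...]
11 112 113 106 104 102 103 103 103 102 113 113 113 115 111  96  99]
 [ 96  96 113 113 113 112 102 100  99  99 112 114 113 114 114 112 110  99  99]
 [ 96  95 110 112 113 112 113 111 112 113 114 115 114 114 111 109 107  96  98]
 [ 95  95 107 109 111 112 114 115 113 113 113 112 112 111 110 107 105  97  96]
 [ 96  94 103 107 109 110 110 112 111 112 111 109 109 108 107 104 101  97  98]
 [ 95  94  98 104 104 106 106 108 108 109 108 108 106 106 104 102  99  96  96]
 [ 96  95  95  99 102 103 104 103 105 106 103 104 104 104 102 100  98  96  96]
 [ 96  93  95  96 100  98 103 102 102 102 101 102 102 101  98  97  96  96  98]
 [ 95  96  94  94  95  97  98  99 101 100 100 100  98  97  97  96  95  97  96]]
```

Both depth planes agree that the insert leans about 3.5° toward -x. In the top frame the mouth is near (0.5545, 0.166). The drift stands upright at (0.4746, -0.1695). I turn the tool so its x points along -Y, then travel.

Emit:
apply_moves([
  [0,0,0,0,0,0.1],
  [0,0,0,0,0,0.1],
  [0,0,0,0,0,0.1],
  [0,0,0,0,0,0.087],
  [0,0,0,0,0,0],
], claw=-0.2, newtons=40)

```text
clock: 0.6
position: [0.2369, -0.5781, 0.2483]
ee_rot: [-2.222, 2.221, 0.001]
force: [0.0, -0.5, -0.3]
width: 0.628
```

Emit:
apply_moves([
  [-4,-2.4,0,0,0,0],
  [-4,-2.4,0,0,0,0],
  [-4,-2.4,0,0,0,0],
  [-4,-2.4,0,0,0,0],
  [-4,-2.4,0,0,0,0],
])

```text
clock: 1.1
position: [0.3571, -0.3764, 0.2487]
ee_rot: [2.227, -2.216, 0.0]
force: [1.1, -0.3, -0.3]
width: 0.596
```

Emit:
apply_moves([
  [-4,-2.4,0,0,0,0],
  [-4,-2.4,0,0,0,0],
  [-4,-2.4,0,0,0,0],
  [-2,-1.2,0,0,0,0],
  [0,0,0,0,0,0],
])

```text
clock: 1.6
position: [0.4423, -0.234, 0.2487]
ee_rot: [-2.233, 2.208, 0.001]
force: [-0.2, -1.1, -0.4]
width: 0.6
```

```bash
cat >> h.py <<'E'
from scipy.spatial.transform import Rotation as Ro
def st():
    s=arm.observe();R=Ro.from_rotvec(s["ee_rot"]).as_matrix()
    print("t",round(s["clock"],2),"p",s["position"].round(4),"x",R[:,0].round(4),"z",R[:,2].round(4),"F",s["force"].round(2),"T",s["ft_torque"].round(3),"w",round(s["width"],3));return s,R
def go(target,R0=None):
    s,R=st();d=R.T@(np.asarray(target)-s["position"])*100;print("shift cm",d.round(2))
    if R0 is not None: print("turn",(Ro.from_matrix(R.T@R0)).as_rotvec().round(4))
RD=np.array([[0,-1,0],[-1,0,0],[0,0,-1.]])
E
python3 -c "
from h import *
go([.4746,-.1695,.248],RD)"
```

```text
t 1.6 p [ 0.4423 -0.234   0.2487] x [ 0.0111 -0.9999 -0.0013] z [ 7.0e-04  1.3e-03 -1.0e+00] F [-0.17 -1.1  -0.42] T [-0.003  0.041  0.01 ] w 0.6
shift cm [-6.41 -3.3   0.08]
turn [-0.0007  0.0013  0.0111]
```

Emit:
apply_moves([
  [-3.2,-1.65,0,0,0,0.011],
  [-3.2,-1.65,0,0,0,0],
  [0,0,3,0,0,0],
  [0,0,3,0,0,0],
  [0,0,0,0,0,0],
])

```text
clock: 2.1
position: [0.4709, -0.1742, 0.1856]
ee_rot: [2.21, -2.227, -0.009]
force: [-0.7, -0.7, -0.3]
width: 0.6
```

```bash
python3 -c "
from h import *
go([.4746,-.1695,.120],RD)
im,d=vision.get_image('side');cv2.imwrite('pics/s1.png',im[100:360,150:450,::-1])"
```

```text
t 2.1 p [ 0.4709 -0.1742  0.1856] x [-0.0078 -1.     -0.0013] z [-0.0065  0.0013 -1.    ] F [-0.67 -0.66 -0.31] T [ 0.056  0.049 -0.065] w 0.6
shift cm [-0.47 -0.41  6.55]
turn [ 0.0065  0.0013 -0.0077]
```

View pics/s1.png

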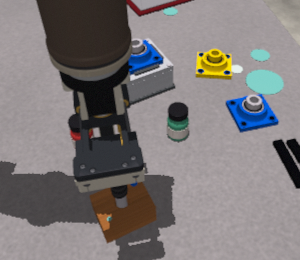

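The side view shows the open fingers straddling the rod, whose shank is at crop (122,195), clear of both jars. I correct the pose and descend.

Emit:
apply_moves([
  [-0.4,-0.4,0,0.006,0.001,-0.008],
  [0,0,0,0,0,0],
  [0,0,3,0,0,0],
  [0,0,2.5,0,0,0],
  [0,0,0,0,0,0],
])

```text
clock: 2.65
position: [0.4767, -0.1701, 0.1324]
ee_rot: [-2.219, 2.221, -0.004]
force: [-0.6, 0.7, 0.3]
width: 0.6
```

```bash
python3 -c "
from h import *
go([.4746,-.1695,.120],RD)"
```

```text
t 2.65 p [ 0.4767 -0.1701  0.1324] x [-1.e-03 -1.e+00  3.e-04] z [ 3.e-03 -3.e-04 -1.e+00] F [-0.59  0.72  0.35] T [ 0.053  0.054 -0.028] w 0.6
shift cm [-0.06  0.22  1.24]
turn [-0.003  -0.0003 -0.001 ]
```

Emit:
apply_moves([
  [0,0.2,1.2,0,0,0],
  [0,0,0,0,0,0],
  [0,0,0,0,0,0],
])

```text
clock: 2.95
position: [0.4767, -0.1705, 0.1231]
ee_rot: [-2.217, 2.22, -0.01]
force: [0.3, 0.0, 0.7]
width: 0.598
```

```bash
python3 -c "
from h import *
go([.4746,-.1695,.120],RD)"
```

```text
t 2.95 p [ 0.4767 -0.1705  0.1231] x [-0.0012 -1.      0.0015] z [ 0.0075 -0.0015 -1.    ] F [0.3  0.02 0.68] T [0.04  0.011 0.013] w 0.598
shift cm [-0.1   0.22  0.31]
turn [-0.0075 -0.0015 -0.0012]
```

Emit:
apply_moves([
  [-0.1,0.2,0.3,-0.007,-0.001,0],
  [0,0,0,0,0,0],
  [0,0,0,0,0,0],
])

```text
clock: 3.25
position: [0.4742, -0.1692, 0.119]
ee_rot: [2.22, -2.222, -0.001]
force: [0.8, 0.1, 1.2]
width: 0.6
```

```bash
python3 -c "
from h import *
go([.4746,-.1695,.120],RD)"
```

```text
t 3.25 p [ 0.4742 -0.1692  0.119 ] x [-1.2e-03 -1.0e+00  1.0e-04] z [-6.e-04 -1.e-04 -1.e+00] F [0.77 0.1  1.18] T [-0.034 -0.004 -0.013] w 0.6
shift cm [ 0.03 -0.04 -0.1 ]
turn [ 0.0006 -0.0001 -0.0012]
```

Emit:
apply_moves([
  [0,0,0,0,0,0],
  [0,0,0,0,0,0],
  [0,0,0,0,0,0],
  [0,0,0,0,0,0],
  [0,0,0,0,0,0],
], claw=1, newtons=40)

```text
clock: 3.75
position: [0.474, -0.1692, 0.1187]
ee_rot: [2.219, -2.222, -0.001]
force: [0.2, -0.1, 0.0]
width: 0.278
```

```bash
python3 -c "
from h import *
go([.4746,-.1695,.120],RD)"
```

```text
t 3.75 p [ 0.474  -0.1692  0.1187] x [-0.0013 -1.      0.    ] z [-0.0011 -0.     -1.    ] F [ 0.23 -0.12  0.03] T [ 0.03  -0.014 -0.025] w 0.278
shift cm [ 0.03 -0.06 -0.13]
turn [ 0.0011 -0.     -0.0013]
```

Emit:
apply_moves([
  [0,0,-1.5,0,0,0],
  [0,0,-2,0,0,0],
  [0,0,-2.5,0,0,0],
  [0,0,-3,0,0,0],
  [0,0,-3,0,0,0],
])

```text
clock: 4.25
position: [0.4736, -0.1691, 0.2395]
ee_rot: [2.219, -2.222, -0.003]
force: [0.9, 0.3, -2.0]
width: 0.28
```

Emit:
apply_moves([
  [0,0,-2,0,0,0],
  [-1.5,-0.4,0,0,0,0],
  [-3,-0.7,0,0,0,0],
  [-4,-0.9,0,0,0,0],
  [-4,-0.9,0,0,0,0],
])

```text
clock: 4.75
position: [0.5032, -0.0434, 0.2586]
ee_rot: [2.218, -2.224, -0.001]
force: [0.2, 0.1, -1.3]
width: 0.274
```

Emit:
apply_moves([
  [-4,-0.9,0,0,0,0],
  [-4,-0.9,0,0,0,0],
  [-4,-0.9,0,0,0,0],
  [-3,-0.7,0,0,0,0],
  [-2,-0.5,0,0,0,0],
])

```text
clock: 5.25
position: [0.5423, 0.1287, 0.2583]
ee_rot: [2.223, -2.219, -0.003]
force: [-0.3, -0.2, -0.9]
width: 0.274
```

```bash
python3 -c "
from h import *
go([.554,.166,.259],RD)"
```

```text
t 5.25 p [0.5423 0.1287 0.2583] x [ 1.5e-03 -1.0e+00 -8.0e-04] z [-1.6e-03  8.0e-04 -1.0e+00] F [-0.34 -0.16 -0.9 ] T [-0.047 -0.008 -0.01 ] w 0.274
shift cm [-3.73 -1.18 -0.07]
turn [0.0016 0.0008 0.0015]
```

```bash
cat >> h.py <<'E'
RT=RD@Ro.from_rotvec([.06,0,0]).as_matrix()
def gonose(N,R0,L=.1087):
    s,R=st();print("nose now",(s["position"]+L*R[:,2]).round(4))
    p=np.asarray(N)-L*R0[:,2];print("shift cm",(R.T@(p-s["position"])*100).round(2),"turn",Ro.from_matrix(R.T@R0).as_rotvec().round(4))
E
python3 -c "
from h import *
gonose([.5545,.166,.145],RT)"
```

```text
t 5.25 p [0.5423 0.1287 0.2583] x [ 1.5e-03 -1.0e+00 -8.0e-04] z [-1.6e-03  8.0e-04 -1.0e+00] F [-0.34 -0.16 -0.9 ] T [-0.047 -0.008 -0.01 ] w 0.274
nose now [0.5421 0.1288 0.1496]
shift cm [-3.73 -0.58  0.48] turn [0.0616 0.0008 0.0015]
```

Emit:
apply_moves([
  [-1.2,-0.3,0,0.02,0,0],
  [-0.8,-0.3,0,0.02,0,0],
  [0,0,0,0.02,0,0],
  [0,0,0,0,0,0],
])

```text
clock: 5.65
position: [0.548, 0.1445, 0.2587]
ee_rot: [-2.189, 2.194, -0.067]
force: [0.0, -0.7, -1.1]
width: 0.273
```

```bash
python3 -c "
from h import *
gonose([.5545,.166,.140],RT)"
```

```text
t 5.65 p [0.548  0.1445 0.2587] x [-2.e-03 -1.e+00  9.e-04] z [ 0.0598 -0.0011 -0.9982] F [ 0.01 -0.68 -1.09] T [-0.013  0.143 -0.002] w 0.273
nose now [0.5545 0.1444 0.1502]
shift cm [-2.15  0.06  1.02] turn [ 0.0001 -0.0011 -0.0019]
```

Emit:
apply_moves([
  [-1.1,0,0.5,0,0,0],
  [-1,0,0.5,0,0,0],
  [0,0,0,0,0,0],
  [0,0,0,0,0,0],
])

```text
clock: 6.05
position: [0.549, 0.1669, 0.2483]
ee_rot: [-2.191, 2.193, -0.064]
force: [-0.1, 0.9, -1.3]
width: 0.28
```

```bash
python3 -c "
from h import *
gonose([.5545,.166,.125],RT)
im,d=vision.get_image('side');np.savez('pics/s2.npz',im=im,d=d)
cv2.imwrite('pics/s2.png',cv2.resize(im[60:200,220:360,::-1],(560,560),interpolation=cv2.INTER_CUBIC))
im,d=vision.get_image('top');np.savez('pics/t2.npz',im=im,d=d)
cv2.imwrite('pics/t2.png',cv2.resize(im[160:300,160:300,::-1],(560,560),interpolation=cv2.INTER_CUBIC))
"
```

```text
t 6.05 p [0.549  0.1669 0.2483] x [-5.e-04 -1.e+00  3.e-04] z [ 5.820e-02 -4.000e-04 -9.983e-01] F [-0.14  0.88 -1.25] T [-0.067  0.096  0.019] w 0.28
nose now [0.5554 0.1669 0.1398]
shift cm [0.09 0.19 1.47] turn [ 0.0018 -0.0004 -0.0005]
```

View pics/s2.png

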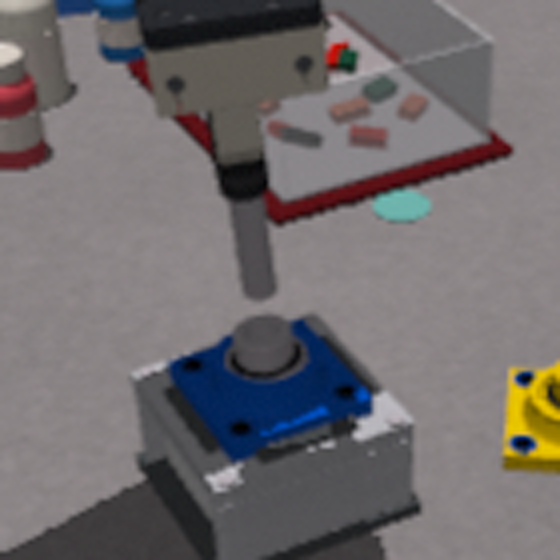

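View pics/t2.png

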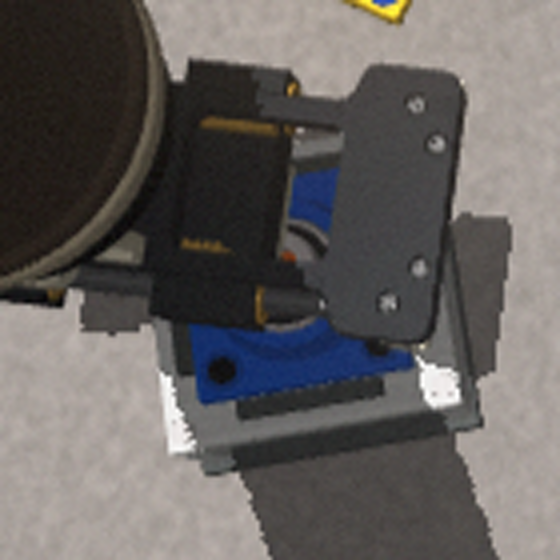

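The side view shows the shank free above the boss, nose at crop (260,293), bore mouth just below at crop (264,330). The top view shows only the hand occluding the bore. I measure the nose in the side image against the mouth found in the same camera.

```bash
cat >> h.py <<'E'
def shank(f,zlo=.142,zhi=.175,n="side",x0=.5545,y0=.166):
    z=np.load(f) if isinstance(f,str) else f;d=z["d"];im=z["im"]
    vv,uu=np.mgrid[60:160,250:320]
    c=C[n];P=np.stack([uu,vv,np.ones_like(uu)],-1)@np.linalg.inv(c["K"]).T*d[60:160,250:320,None]
    W=(P-c["t"])@c["R"]
    k=(abs(W[...,0]-x0)<.03)&(abs(W[...,1]-y0)<.035)&(W[...,2]>zlo)&(W[...,2]<zhi)
    rows=[]
    for v in range(60,160):
        q=np.where(k[v-60])[0]
        if len(q)>4: rows.append((v,q.min()+250,q.max()+250,*np.median(W[v-60][k[v-60]],0)))
    return np.array(rows)
E
python3 -c "
from h import *
np.set_printoptions(suppress=True,precision=4,linewidth=160)
r=shank('pics/s2.npz',.12,.19);print(r)
g=np.load('pics/s2.npz')['im'].astype(int).mean(2).round().astype(int)
for v in range(112,150): print(v,g[v,272:302])
"
```

```text
[[114.     277.     285.       0.5512   0.1592   0.1886]
 [115.     277.     285.       0.5508   0.1598   0.186 ]
 [116.     278.     286.       0.5529   0.1597   0.184 ]
 [117.     278.     286.       0.5527   0.1595   0.1812]
 [118.     278.     286.       0.5525   0.1599   0.1799]
 [119.     278.     286.       0.5525   0.1612   0.1765]
 [120.     278.     286.       0.5522   0.1606   0.1745]
 [121.     278.     286.       0.5523   0.161    0.1719]
 [122.     279.     286.       0.5528   0.1597   0.1697]
 [123.     279.     287.       0.5536   0.1592   0.1676]
 [124.     279.     287.       0.5535   0.1599   0.165 ]
 [125.     279.     287.       0.5534   0.161    0.1621]
 [126.     279.     287.       0.5531   0.159    0.1599]
 [127.     279.     287.       0.5531   0.1597   0.1576]
 [128.     279.     287.       0.5529   0.1589   0.1552]
 [129.     280.     287.       0.5537   0.1602   0.1524]
 [130.     280.     288.       0.5546   0.1601   0.1498]
 [131.     280.     288.       0.5544   0.1606   0.1472]
 [132.     280.     288.       0.554    0.1596   0.1447]
 [133.     280.  
[... 4095 characters left out ...]
6  44  43  42  42  55  72  77  78]
144 [137 138 131 104  64  51  72  80  78  74  74  77  77  78  79  79  79  79  80  77  73  65  56  48  43  45  42  50  44  48]
145 [132 126 105  65  43  44  67  78  80  78  78  78  79  79  79  80  80  80  79  77  70  60  57  57  47  43  41  44  42  38]
146 [107  89  63  46  41  52  68  75  79  81  81  81  82  83  82  82  82  81  78  73  69  46  31  56  55  41  43  42  41  42]
147 [54 44 45 42 51 64 66 70 76 79 84 85 84 87 87 83 80 76 76 74 69 49 18 57 63 43 42 42 43 44]
148 [43 43 43 39 61 57 46 63 73 79 79 80 81 82 82 81 79 77 75 74 67 41 14 51 58 47 41 43 42 44]
149 [43 44 41 42 63 53 28 59 74 79 80 81 82 82 82 80 80 78 77 71 53 27 21 58 66 51 42 44 43 43]
```

```bash
cat >> h.py <<'E'
def circ(n,c,ax,r):
    ax=np.asarray(ax)/np.linalg.norm(ax);a=np.cross(ax,[0,1,0]);a/=np.linalg.norm(a);b=np.cross(ax,a)
    t=np.linspace(0,2*np.pi,181);P=np.asarray(c)+r*(np.cos(t)[:,None]*a+np.sin(t)[:,None]*b)
    q=np.array([proj(n,p) for p in P]);return q[:,0].min(),q[:,0].max(),q[:,1].min(),q[:,1].max()
E
python3 -c "
from h import *
np.set_printoptions(suppress=True,precision=2)
ax=[-.06,0,1]
for n in C:
  for r in(.0165,.010): print(n,'bore r',r,np.array(circ(n,[.5545,.166,.115],ax,r)),proj(n,[.5545,.166,.115]))
print('nose',np.array(circ('side',[.5554,.1669,.1398],ax,.0092)),proj('side',[.5554,.1669,.1398]))
for k in (0,.02,.04): print('axis',proj('side',np.array([.5554,.1669,.1398])+k*np.array(ax)))
o=np.load('pics/top0.npz')['im'].astype(int).mean(2).round().astype(int)
np.set_printoptions(linewidth=220)
for v in range(213,243): print(v,o[v,213:246])
"
```

```text
top bore r 0.0165 [217.67 238.82 216.76 237.79] [228.25 227.23]
top bore r 0.01 [221.84 234.66 220.87 233.62] [228.25 227.23]
side bore r 0.0165 [277.04 292.13 137.38 146.54] [284.59 141.89]
side bore r 0.01 [280.01 289.16 139.14 144.69] [284.59 141.89]
nose [279.84 288.44 129.54 134.59] [284.14 132.04]
axis [284.14 132.04]
axis [282.91 124.09]
axis [281.63 115.84]
213 [ 37  86  86 102 106 106 105 105 104 106 103 103 104 107  94  84  83  79  71  69  81  94 106 104 107 105 107 103  99  70  55  64  94]
214 [ 26  91  79 104 106 100 101 103 105 101 102 102  81  64  57  77 103 102  97  93  76  76  67  75  95 107 106 105 106 102  85  50  65]
215 [ 50  88  55 102 103 103 107 104 108 104  80  64 103 131 167 169 143 144 145 145 172 168 141  89  66  70  92 102 107 108 102  70  51]
216 [ 82  88  93 103 103 108 104 102  83  61 100 164 171 110 103  84  84  75  79  74  89 101 145 173 145  87  63  82 107 108 109 104  69]
217 [ 86  73 103 101 104 101 105  79  51 127 169 159 120 144 158 156 155 156  80  45  40  47  72  93 124 173 116  64  86 108 110 107 101]
218 [ 93  99 103 103 102 104  78  53 132 1
[... 2707 characters left out ...]
9 109 109]
238 [ 78  81 102 104 103 100  82 138 168  87  36  43  51  58  65  71  70  55  44  40  52  50  54  56  58 139 162 102 103 108 108 109  98]
239 [101  60  92 104 106 101  98  84 145 170 124  63  38  34  41  38  40  43  45  45  48  49  54 110 172 160 110 107 107 107 106  95  57]
240 [101  82  57 107 105 103 108  99 105 115 157 171 130  63  42  42  44  45  45  46 102 107 174 181 149 109 105 107 106 112 108  64  53]
241 [105  99  57  75 105 106 104 106 103  89 104 129 159 169 169 169 129 140 173 174 179 131 140 122 120 106 111 110 106  95  65  53  52]
242 [104 105  67  58  73  90 105 107 103 103 100 110 115 114 106 124 133 128 150 129 122 108 114 104 105 106 106 110  90  62  55  57  60]
```

```bash
python3 -c "
from h import *
print(onz('top',(447.13,304.95),.152),onz('side',(263.97,261.75),.152))
print(onz('side',(284.9,142.3),.1145), onz('top',(227.6,227.05),.1145))
"
```

```text
[ 0.47429208 -0.16957338  0.152     ] [ 0.47491793 -0.16931252  0.152     ]
[0.55501182 0.16506074 0.1145    ] [0.55474517 0.1671641  0.1145    ]
```

Emit:
apply_moves([
  [0.09,0.1,0.6,0,0,0],
  [0,0,0.6,0,0,0],
  [0,0,0.6,0,0,0],
  [0,0,0,0,0,0],
  [0,0,0,0,0,0],
])

```text
clock: 6.65
position: [0.5492, 0.1657, 0.2304]
ee_rot: [-2.19, 2.193, -0.064]
force: [0.1, -0.1, -1.3]
width: 0.278
```

```bash
python3 -c "
from h import *
gonose([.5548,.166,.119],RT)
gonose([.5548,.166,.119],RT)
im,d=vision.get_image('side');np.savez('pics/s3.npz',im=im,d=d)
cv2.imwrite('pics/s3.png',cv2.resize(im[100:160,250:320,::-1],(700,600),interpolation=cv2.INTER_CUBIC))
"
```

```text
t 6.65 p [0.5492 0.1657 0.2304] x [-1.3e-03 -1.0e+00  2.0e-04] z [ 5.850e-02 -3.000e-04 -9.983e-01] F [ 0.07 -0.05 -1.34] T [ 0.047  0.089 -0.052] w 0.278
nose now [0.5555 0.1657 0.1219]
shift cm [-0.03  0.11  0.28] turn [ 0.0014 -0.0003 -0.0013]
t 6.65 p [0.5492 0.1657 0.2304] x [-1.3e-03 -1.0e+00  2.0e-04] z [ 5.850e-02 -3.000e-04 -9.983e-01] F [ 0.07 -0.05 -1.34] T [ 0.047  0.089 -0.052] w 0.278
nose now [0.5555 0.1657 0.1219]
shift cm [-0.03  0.11  0.28] turn [ 0.0014 -0.0003 -0.0013]
```

View pics/s3.png

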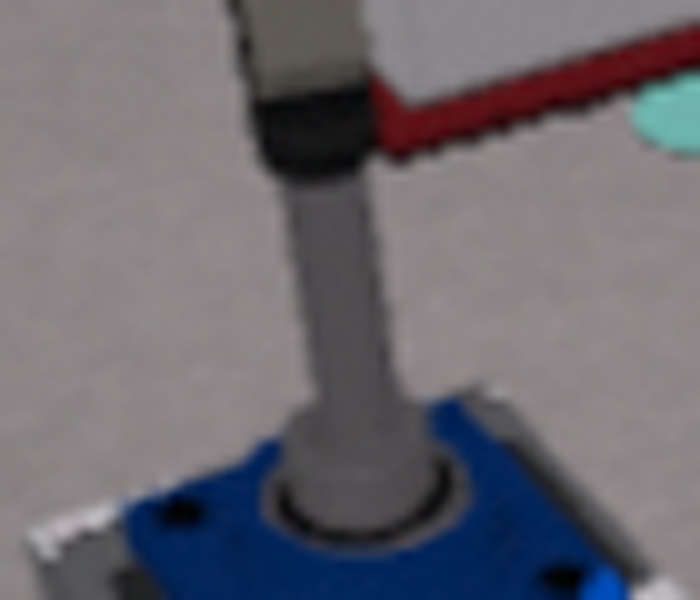

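```bash
cat >> h.py <<'E'
def axis(im,r0,r1,n="side",thr=107):
    g=im.astype(float).mean(2);O=[]
    for v in range(r0,r1):
        row=g[v,268:300];k=np.where(row<thr)[0]
        # run containing centre 284
        i=16
        while i>0 and row[i]<thr:i-=1
        l=i+(row[i]-thr)/(row[i]-row[i+1])
        j=16
        while j<31 and row[j]<thr:j+=1
        r=j-(row[j]-thr)/(row[j]-row[j-1])
        O.append((v,l+268,r+268,(l+r)/2+268))
    return np.array(O)
E
python3 -c "
from h import *
np.set_printoptions(suppress=True,precision=2,linewidth=200)
for f,a,b in(('pics/s2.npz',118,133),('pics/s3.npz',120,138)):
  A=axis(np.load(f)['im'],a,b);p=np.polyfit(A[:,0],A[:,3],1);print(f,p,'u@142.2',np.polyval(p,142.2),'w',(A[:,2]-A[:,1]).mean(), (A[:,3]-np.polyval(p,A[:,0])).std())
f=np.load('pics/s3.npz')
g=f['im'].astype(int).mean(2).round().astype(int)
for v in range(132,152): print(v,g[v,272:302])
d=f['d']
for v in range(134,150): print(v,(d[v,274:298]*1000).round().astype(int))
N=np.array([.5555,.1657,.1219]);ax=np.array([-.0585,0,.998])
print(proj('side',N),proj('side',N-.007*ax),proj('side',N+.04*ax),circ('side',N,ax,.0092))
"
```

```text
pics/s2.npz [  0.15 264.34] u@142.2 286.03445303737425 w 8.848406558602573 0.053631776660149434
pics/s3.npz [  0.15 264.08] u@142.2 285.65088695404984 w 8.835781871777215 0.05784873195460113
132 [138 138 140 139 139 137 138 131 102  76  80  78  80  79  79  75  89 124 140 139 139 140 141 140 140 142 140 142 141 141]
133 [137 138 139 140 138 139 138 138 108  76  79  78  79  80  78  76  87 123 139 140 139 139 140 140 141 142 141 141 140 140]
134 [136 137 138 138 140 139 137 136 108  77  77  79  78  79  78  76  77 119 144 141 140 140 142 140 140 139 137 137 137 139]
135 [136 136 138 138 138 137 137 137 115  84  77  79  80  80  78  76  70 116 141 140 139 139 140 139 140 138 137 137 136 136]
136 [136 136 136 137 136 137 137 137 119  87  77  80  78  79  79  78  72 113 139 138 137 139 140 140 141 139 137 137 136 137]
137 [139 140 140 138 136 136 136 137 122  89  76  79  79  79  77  77  73  97 128 135 136 137 138 139 139 133 131 133 134 134]
138 [138 138 137 137 136 135 137 137 130 101  77  79  80  78  78  77  73  85 117 134 136 136 132 128 122 110 118 137 140 136]
139 [140 138 137 134 135 13
[... 2832 characters left out ...]
829  833  829]
145 [997 830 829 828 801 801 802 803 821 821 825 823 802 801 800 801 802 803 807 829 827 829 831 831]
146 [827 825 826 831 803 801 801 802 802 799 799 800 798 799 798 800 802 806 809 826 825 823 825 825]
147 [824 826 828 826 804 803 801 798 796 799 798 797 798 799 799 801 804 804 808 822 825 822 828 821]
148 [819 820 824 824 809 805 803 802 798 802 798 799 799 801 801 803 806 807 813 821 822 820 830 820]
149 [820 819 819 823 818 810 807 802 801 801 802 800 802 802 803 805 806 809 809 819 820 818 821 820]
[284.85 139.29] [285.25 141.92] [282.43 123.64] (np.float64(280.61097880867845), np.float64(289.0786967372827), np.float64(136.76895594586588), np.float64(141.85940364201227))
```

The side view (depth and intensity) puts the nose bottom at row 142.5 and the bore's near edge at row 145.5. Y is right, but the axis would meet the mouth about 0.7 px (1.3 mm) too far toward +x. I shift and then feel down.

Emit:
apply_moves([
  [0,0.13,0.2,0,0,0],
  [0,0,0.2,0,0,0],
  [0,0,0,0,0,0],
  [0,0,0,0,0,0],
])

```text
clock: 7.1
position: [0.5481, 0.1658, 0.2266]
ee_rot: [-2.19, 2.193, -0.065]
force: [0.7, 0.4, -2.0]
width: 0.277
```

```bash
python3 -c "
from h import *
gonose([.5547,.166,.115],RT)"
```

```text
t 7.1 p [0.5481 0.1658 0.2266] x [-1.2e-03 -1.0e+00  1.0e-04] z [ 5.890e-02 -2.000e-04 -9.983e-01] F [ 0.72  0.39 -1.98] T [ 0.049  0.071 -0.044] w 0.277
nose now [0.5546 0.1657 0.1181]
shift cm [-0.02  0.01  0.31] turn [ 0.001  -0.0002 -0.0012]
```

Emit:
apply_moves([
  [0,0,0.1,0,0,0],
  [0,0,0.1,0,0,0],
  [0,0,0,0,0,0],
])

```text
clock: 7.4
position: [0.5482, 0.1657, 0.2244]
ee_rot: [-2.19, 2.193, -0.065]
force: [-0.6, 1.0, -1.0]
width: 0.277
```

Emit:
apply_moves([
  [0,0,0.1,0,0,0],
  [0,0,0.1,0,0,0],
  [0,0,0,0,0,0],
])

```text
clock: 7.7
position: [0.5483, 0.1657, 0.2224]
ee_rot: [-2.19, 2.193, -0.065]
force: [-0.6, 0.2, -1.1]
width: 0.278
```

```bash
python3 -c "
from h import *
gonose([.5547,.166,.115],RT)"
```

```text
t 7.7 p [0.5483 0.1657 0.2224] x [-1.3e-03 -1.0e+00  2.0e-04] z [ 5.870e-02 -2.000e-04 -9.983e-01] F [-0.62  0.16 -1.12] T [0.049 0.073 0.054] w 0.278
nose now [0.5547 0.1657 0.1139]
shift cm [-0.03  0.01 -0.11] turn [ 0.0013 -0.0002 -0.0013]
```

Already at z 0.1139 with no contact. I continue in 1 mm steps.

Emit:
apply_moves([
  [0,0,0.1,0,0,0],
  [0,0,0.1,0,0,0],
])

```text
clock: 7.9
position: [0.5486, 0.1658, 0.2206]
ee_rot: [-2.19, 2.193, -0.065]
force: [0.3, -1.0, -2.1]
width: 0.277
```

Emit:
apply_moves([
  [0,0,0.1,0,0,0],
  [0,0,0.1,0,0,0],
])

```text
clock: 8.1
position: [0.5486, 0.1657, 0.2185]
ee_rot: [-2.19, 2.193, -0.065]
force: [0.2, 0.3, -1.6]
width: 0.276
```

```bash
python3 -c "
from h import *
gonose([.5547,.166,.115],RT)"
```

```text
t 8.1 p [0.5486 0.1657 0.2185] x [-1.3e-03 -1.0e+00  1.0e-04] z [ 5.890e-02 -2.000e-04 -9.983e-01] F [ 0.17  0.35 -1.65] T [ 0.071  0.081 -0.013] w 0.276
nose now [0.555  0.1657 0.11  ]
shift cm [-0.03  0.02 -0.5 ] turn [ 0.0011 -0.0002 -0.0013]
```

Emit:
apply_moves([
  [0,0,0.1,0,0,0],
  [0,0,0.1,0,0,0],
  [0,0,0.1,0,0,0],
])

```text
clock: 8.4
position: [0.5489, 0.1657, 0.2155]
ee_rot: [-2.19, 2.193, -0.065]
force: [0.7, 0.4, -2.1]
width: 0.279
```

Emit:
apply_moves([
  [0,0,0.1,0,0,0],
  [0,0,0.1,0,0,0],
])

```text
clock: 8.6
position: [0.549, 0.1658, 0.2135]
ee_rot: [-2.19, 2.193, -0.065]
force: [0.3, 0.3, -1.5]
width: 0.278
```

```bash
python3 -c "
from h import *
gonose([.5547,.166,.115],RT)"
```

```text
t 8.6 p [0.549  0.1658 0.2135] x [-1.3e-03 -1.0e+00  1.0e-04] z [ 5.900e-02 -1.000e-04 -9.983e-01] F [ 0.27  0.33 -1.5 ] T [-0.006  0.101 -0.019] w 0.278
nose now [0.5554 0.1657 0.105 ]
shift cm [-0.02  0.02 -1.  ] turn [ 0.001  -0.0001 -0.0013]
```

Nose 10 mm inside with no side load. Next I expect the plug.

Emit:
apply_moves([
  [0,0,0.1,0,0,0],
  [0,0,0.1,0,0,0],
])

```text
clock: 8.8
position: [0.5491, 0.1657, 0.2115]
ee_rot: [-2.19, 2.193, -0.065]
force: [-0.3, -1.1, -0.8]
width: 0.279
```

Emit:
apply_moves([
  [0,0,0.1,0,0,0],
  [0,0,0.1,0,0,0],
])

```text
clock: 9.0
position: [0.5493, 0.1658, 0.2098]
ee_rot: [-2.19, 2.193, -0.065]
force: [-0.9, -0.4, 6.1]
width: 0.276
```

Emit:
apply_moves([
  [0,0,0.05,0,0,0],
  [0,0,0.05,0,0,0],
])

```text
clock: 9.2
position: [0.5496, 0.1659, 0.2096]
ee_rot: [-2.189, 2.192, -0.066]
force: [-2.9, -0.9, 9.5]
width: 0.283
```

```bash
python3 -c "
from h import *
gonose([.5547,.166,.115],RT)"
```

```text
t 9.2 p [0.5496 0.1659 0.2096] x [-1.3e-03 -1.0e+00 -3.0e-04] z [ 6.020e-02  2.000e-04 -9.982e-01] F [-2.91 -0.88  9.46] T [-0.288  0.817 -0.044] w 0.283
nose now [0.5562 0.1659 0.1011]
shift cm [-0.01  0.06 -1.4 ] turn [-0.0003  0.0002 -0.0014]
```

Emit:
apply_moves([
  [0,0.02,0.04,0,0,0],
  [0,0.02,0.04,0,0,0],
])

```text
clock: 9.4
position: [0.5495, 0.1661, 0.2092]
ee_rot: [-2.189, 2.192, -0.066]
force: [-2.2, -1.3, 11.1]
width: 0.279
```

Emit:
apply_moves([
  [0,0,0.05,0,0,0],
  [0,0,0.05,0,0,0],
])

```text
clock: 9.6
position: [0.5496, 0.166, 0.2083]
ee_rot: [-2.189, 2.192, -0.066]
force: [-2.9, -1.2, 10.9]
width: 0.276
```

```bash
python3 -c "
from h import *
gonose([.5547,.166,.115],RT)"
```

```text
t 9.6 p [0.5496 0.166  0.2083] x [-1.4e-03 -1.0e+00 -5.0e-04] z [ 6.110e-02  5.000e-04 -9.981e-01] F [-2.91 -1.16 10.93] T [-0.301  0.774  0.003] w 0.276
nose now [0.5562 0.1661 0.0998]
shift cm [ 0.    0.05 -1.52] turn [-0.0012  0.0005 -0.0014]
```

Emit:
apply_moves([
  [0,0.02,0.06,0,0,0],
  [0,0.02,0.06,0,0,0],
  [0,0,0.06,0,0,0],
  [0,0,0.06,0,0,0],
])

```text
clock: 10.0
position: [0.5495, 0.1661, 0.206]
ee_rot: [-2.188, 2.191, -0.067]
force: [-2.9, -0.7, 11.1]
width: 0.277
```

Emit:
apply_moves([
  [0,0,0.06,0,0,0],
  [0,0,0.06,0,0,0],
  [0,0,0.06,0,0,0],
  [0,0,0.06,0,0,0],
])

```text
clock: 10.4
position: [0.5496, 0.1661, 0.2036]
ee_rot: [-2.188, 2.191, -0.067]
force: [-1.8, -0.8, 10.3]
width: 0.276
```

```bash
python3 -c "
from h import *
gonose([.5547,.166,.115],RT)"
```

```text
t 10.4 p [0.5496 0.1661 0.2036] x [-1.4e-03 -1.0e+00 -7.0e-04] z [ 6.150e-02  6.000e-04 -9.981e-01] F [-1.83 -0.82 10.34] T [-0.291  0.632 -0.032] w 0.276
nose now [0.5563 0.1661 0.0951]
shift cm [ 0.01  0.02 -2.  ] turn [-0.0015  0.0006 -0.0015]
```

Emit:
apply_moves([
  [0,0,0.08,0,0,0],
  [0,0,0.08,0,0,0],
  [0,0,0.08,0,0,0],
  [0,0,0.08,0,0,0],
  [0,0,0.08,0,0,0],
])

```text
clock: 10.9
position: [0.5499, 0.166, 0.1995]
ee_rot: [-2.188, 2.191, -0.067]
force: [-2.0, -0.9, 11.5]
width: 0.276
```

Emit:
apply_moves([
  [0,0,0.08,0,0,0],
  [0,0,0.08,0,0,0],
  [0,0,0.08,0,0,0],
  [0,0,0.08,0,0,0],
  [0,0,0.08,0,0,0],
])

```text
clock: 11.4
position: [0.55, 0.166, 0.1953]
ee_rot: [-2.189, 2.192, -0.066]
force: [-2.1, -0.7, 8.6]
width: 0.274
```

```bash
python3 -c "
from h import *
gonose([.5547,.166,.115],RT)"
```

```text
t 11.4 p [0.55   0.166  0.1953] x [-1.4e-03 -1.0e+00 -5.0e-04] z [ 6.110e-02  4.000e-04 -9.981e-01] F [-2.13 -0.71  8.61] T [-0.301  0.534 -0.04 ] w 0.274
nose now [0.5567 0.166  0.0868]
shift cm [-0.    0.01 -2.83] turn [-0.0012  0.0004 -0.0014]
```

Emit:
apply_moves([
  [0,0,0.08,0,0,0],
  [0,0,0.08,0,0,0],
  [0,0,0.08,0,0,0],
  [0,0,0.08,0,0,0],
])

```text
clock: 11.8
position: [0.5497, 0.1657, 0.1909]
ee_rot: [-2.19, 2.193, -0.065]
force: [0.5, -1.1, -1.7]
width: 0.276
```

Emit:
apply_moves([
  [0,0,0.07,0,0,0],
  [0,0,0.07,0,0,0],
  [0,0,0.07,0,0,0],
])

```text
clock: 12.1
position: [0.5498, 0.1657, 0.1886]
ee_rot: [-2.19, 2.193, -0.065]
force: [1.0, 0.1, -2.3]
width: 0.276
```

```bash
python3 -c "
from h import *
gonose([.5547,.166,.115],RT)"
```

```text
t 12.1 p [0.5498 0.1657 0.1886] x [-1.4e-03 -1.0e+00  1.0e-04] z [ 5.910e-02 -1.000e-04 -9.983e-01] F [ 1.05  0.15 -2.35] T [ 0.004 -0.195 -0.06 ] w 0.276
nose now [0.5562 0.1657 0.0801]
shift cm [-0.03 -0.05 -3.5 ] turn [ 0.0009 -0.0001 -0.0013]
```

The force fell to the drift's own weight, so the plug has let go. I withdraw along the axis.

Emit:
apply_moves([
  [0,0,-0.3,0,0,0],
  [0,0,-0.5,0,0,0],
  [0,0,-0.5,0,0,0],
  [0,0,-0.5,0,0,0],
])

```text
clock: 12.5
position: [0.5484, 0.1658, 0.2072]
ee_rot: [-2.19, 2.193, -0.065]
force: [-0.0, 0.5, -1.3]
width: 0.274
```

Emit:
apply_moves([
  [0,0,-0.5,0,0,0],
  [0,0,-0.5,0,0,0],
  [0,0,-0.5,0,0,0],
  [0,0,-0.7,0,0,0],
  [0,0,-1,0,0,0],
])

```text
clock: 13.0
position: [0.5464, 0.1657, 0.2389]
ee_rot: [-2.191, 2.193, -0.064]
force: [0.1, 0.4, -1.0]
width: 0.28
```

Emit:
apply_moves([
  [0,0,-1,0,0,0],
  [0,0,-1,0,0,0],
  [0,0,0,0,0,0],
])

```text
clock: 13.3
position: [0.5463, 0.1662, 0.2605]
ee_rot: [-2.188, 2.191, -0.067]
force: [0.1, -0.3, -1.8]
width: 0.276
```

```bash
python3 -c "
from h import *
gonose([.5547,.166,.15],RD)
im,d=vision.get_image('side');np.savez('pics/s4.npz',im=im,d=d)
cv2.imwrite('pics/s4.png',cv2.resize(im[100:220,220:380,::-1],(800,600),interpolation=cv2.INTER_CUBIC))
"
```

```text
t 13.3 p [0.5463 0.1662 0.2605] x [-0.0013 -1.     -0.001 ] z [ 6.170e-02  9.000e-04 -9.981e-01] F [ 0.11 -0.28 -1.82] T [0.046 0.083 0.007] w 0.276
nose now [0.553  0.1663 0.152 ]
shift cm [ 0.02 -0.83  0.23] turn [-0.0618  0.001  -0.0014]
```

View pics/s4.png

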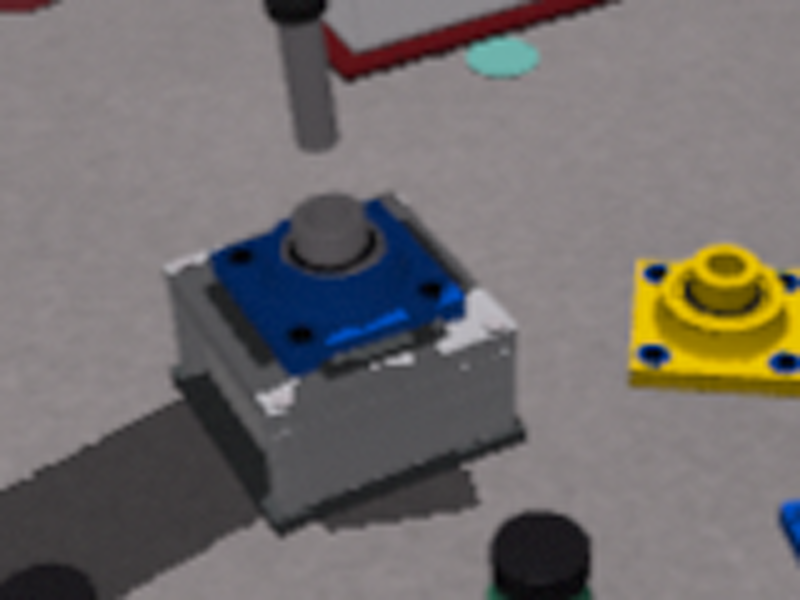

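The side view shows the drift drawn out, nose at crop (317,148), and the housing still seated between its stops. I straighten up and go back to the rest.

Emit:
apply_moves([
  [0,0,0,-0.03,0,0],
  [0,0,0,-0.032,0,0],
  [1.5,0.3,0,0,0,0],
  [3,0.6,0,0,0,0],
  [4,0.9,0,0,0,0],
])

```text
clock: 13.85
position: [0.5269, 0.0806, 0.2581]
ee_rot: [2.222, -2.219, -0.004]
force: [0.8, -1.5, -1.4]
width: 0.279
```

Emit:
apply_moves([
  [4,0.9,0,0,0,0],
  [4,0.9,0,0,0,0],
  [4,0.9,0,0,0,0],
  [4,0.9,0,0,0,0],
  [3,0.6,0,0,0,0],
])

```text
clock: 14.35
position: [0.4833, -0.1128, 0.2586]
ee_rot: [2.215, -2.224, -0.002]
force: [0.5, 0.3, -1.6]
width: 0.278
```

Emit:
apply_moves([
  [2,0.4,0,0,0,0],
  [1.5,0.3,0,0,0,0],
  [0,0,0,0,0,0],
  [0,0,0,0,0,0],
])

```text
clock: 14.75
position: [0.4776, -0.1442, 0.2586]
ee_rot: [2.218, -2.222, -0.003]
force: [0.3, 0.2, -1.6]
width: 0.277
```

```bash
python3 -c "
from h import *
gonose([.474,-.1692,.15],RD)"
```

```text
t 14.75 p [ 0.4776 -0.1442  0.2586] x [-2.2e-03 -1.0e+00 -1.0e-04] z [-3.e-03  1.e-04 -1.e+00] F [ 0.28  0.17 -1.58] T [ 0.091 -0.02  -0.091] w 0.277
nose now [ 0.4773 -0.1442  0.1499]
shift cm [ 2.5   0.35 -0.01] turn [ 0.003   0.0001 -0.0022]
```

Emit:
apply_moves([
  [1.5,0.2,0,0.003,0,-0.002],
  [1,0.15,0,0,0,0],
  [0,0,3,0,0,0],
  [0,0,2.5,0,0,0],
  [0,0,0,0,0,0],
])

```text
clock: 15.25
position: [0.4726, -0.1682, 0.2011]
ee_rot: [2.221, -2.218, -0.008]
force: [-0.8, 0.3, -1.4]
width: 0.28
```

Emit:
apply_moves([
  [0,0,2,0,0,0],
  [0,0,0,0,0,0],
  [0,0,0,0,0,0],
])

```text
clock: 15.55
position: [0.4749, -0.1689, 0.1848]
ee_rot: [-2.223, 2.22, -0.0]
force: [0.3, 0.4, -1.7]
width: 0.274
```

```bash
python3 -c "
from h import *
gonose([.474,-.1692,.06],RD)
im,d=vision.get_image('side');np.savez('pics/s5.npz',im=im,d=d)
cv2.imwrite('pics/s5.png',cv2.resize(im[240:345,220:320,::-1],(571,600),interpolation=cv2.INTER_CUBIC))"
```

```text
t 15.55 p [ 0.4749 -0.1689  0.1848] x [ 0.0012 -1.      0.    ] z [ 2.e-04 -0.e+00 -1.e+00] F [ 0.27  0.4  -1.7 ] T [ 0.043  0.02  -0.017] w 0.274
nose now [ 0.4749 -0.1689  0.0761]
shift cm [0.03 0.09 1.61] turn [-0.0002 -0.      0.0012]
```

View pics/s5.png

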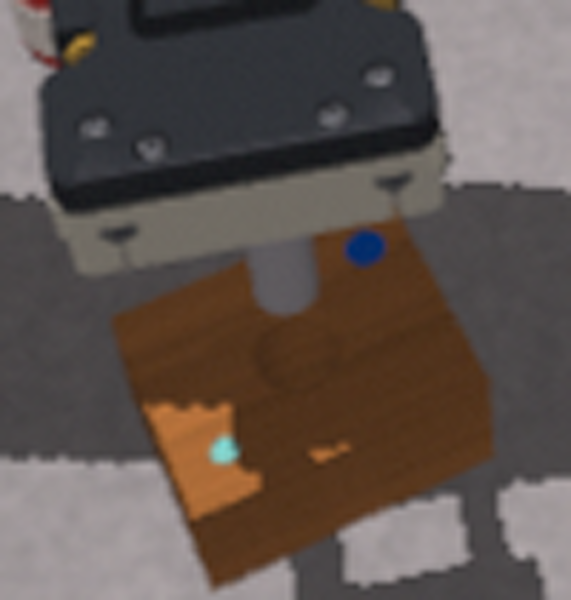

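The side view shows the rest's hole at crop (297,352), which is pixel (272.0,301.6), with the nose hanging above at crop (286,300).

```bash
python3 -c "
from h import *
print(onz('side',(272.0,301.4),.045), proj('side',[.4749,-.1689,.0761]),circ('side',[.4749,-.1689,.0761],[0,0,1],.0092), proj('side',[.4746,-.1692,.045]))
"
```

```text
[ 0.47632222 -0.17173436  0.045     ] [269.0702339  289.87836523] (np.float64(263.2588129905178), np.float64(274.8699709201136), np.float64(284.874121210733), np.float64(294.9948849029777)) [270.76128946 300.26124037]
```

Emit:
apply_moves([
  [0.08,0,1,0,0,0],
  [0,0,1,0,0,0],
  [0,0,0.5,0,0,0],
  [0,0,0,0,0,0],
])

```text
clock: 16.0
position: [0.4739, -0.1698, 0.1577]
ee_rot: [2.221, -2.22, -0.003]
force: [-0.1, 0.7, -2.0]
width: 0.276
```

Emit:
apply_moves([
  [0,0,0.3,0,0,0],
  [0,0,0.3,0,0,0],
  [0,0,0.3,0,0,0],
  [0,0,0,0,0,0],
])

```text
clock: 16.4
position: [0.4744, -0.1699, 0.1494]
ee_rot: [2.222, -2.22, -0.001]
force: [0.2, -0.2, -1.3]
width: 0.276
```

```bash
python3 -c "
from h import *
gonose([.4749,-.1697,.012],RD)"
```

```text
t 16.4 p [ 0.4744 -0.1699  0.1494] x [ 7.e-04 -1.e+00 -1.e-04] z [-6.e-04  1.e-04 -1.e+00] F [ 0.21 -0.15 -1.29] T [0.066 0.077 0.032] w 0.276
nose now [ 0.4743 -0.1699  0.0407]
shift cm [-0.02 -0.05  2.87] turn [0.0006 0.0001 0.0007]
```

Nose 4 mm inside the hole and free, so I keep going down.

Emit:
apply_moves([
  [0,0,0.5,0,0,0],
  [0,0,0.5,0,0,0],
  [0,0,0.5,0,0,0],
  [0,0,0.5,0,0,0],
  [0,0,0,0,0,0],
])

```text
clock: 16.9
position: [0.4741, -0.1698, 0.129]
ee_rot: [2.222, -2.22, -0.002]
force: [-1.0, -0.3, -1.1]
width: 0.28
```

Emit:
apply_moves([
  [0,0,0.3,0,0,0],
  [0,0,0.2,0,0,0],
  [0,0,0.1,0,0,0],
  [0,0,0,0,0,0],
])

```text
clock: 17.3
position: [0.4745, -0.17, 0.1237]
ee_rot: [2.222, -2.221, -0.0]
force: [0.8, 0.2, -1.2]
width: 0.275
```

```bash
python3 -c "
from h import *
gonose([.4749,-.1697,.01],RD)"
```

```text
t 17.3 p [ 0.4745 -0.17    0.1237] x [ 7.e-04 -1.e+00  1.e-04] z [-1.e-04 -1.e-04 -1.e+00] F [ 0.82  0.21 -1.15] T [0.066 0.048 0.036] w 0.275
nose now [ 0.4745 -0.17    0.015 ]
shift cm [-0.03 -0.04  0.5 ] turn [ 0.0001 -0.0001  0.0007]
```

Emit:
apply_moves([
  [0,0,0.1,0,0,0],
  [0,0,0.1,0,0,0],
  [0,0,0.1,0,0,0],
  [0,0,0,0,0,0],
])

```text
clock: 17.7
position: [0.4745, -0.17, 0.1207]
ee_rot: [2.222, -2.221, -0.0]
force: [0.1, 0.6, -2.2]
width: 0.274
```

Emit:
apply_moves([
  [0,0,0.1,0,0,0],
  [0,0,0.05,0,0,0],
  [0,0,0,0,0,0],
])

```text
clock: 18.0
position: [0.4745, -0.17, 0.1192]
ee_rot: [2.222, -2.221, -0.0]
force: [0.3, 0.8, -1.9]
width: 0.275
```

Emit:
apply_moves([
  [0,0,0.05,0,0,0],
  [0,0,0,0,0,0],
])

```text
clock: 18.2
position: [0.4746, -0.17, 0.1188]
ee_rot: [2.222, -2.221, 0.0]
force: [-0.5, 0.2, -1.7]
width: 0.275
```

Emit:
apply_moves([
  [0,0,0.06,0,0,0],
  [0,0,0,0,0,0],
])

```text
clock: 18.4
position: [0.4748, -0.17, 0.1187]
ee_rot: [-2.222, 2.221, -0.001]
force: [-1.0, 0.4, 4.7]
width: 0.28
```

Emit:
apply_moves([
  [0,0,0.06,0,0,0],
  [0,0,0,0,0,0],
])

```text
clock: 18.6
position: [0.475, -0.1701, 0.1186]
ee_rot: [-2.222, 2.22, -0.002]
force: [-2.9, 0.8, 12.6]
width: 0.275
```

It has bottomed, at the same height as when I picked it up. I relieve the push, then release.

Emit:
apply_moves([
  [0,0,-0.1,0,0,0],
  [0,0,0,0,0,0],
])

```text
clock: 18.8
position: [0.4747, -0.17, 0.1187]
ee_rot: [-2.222, 2.221, -0.0]
force: [0.2, 0.4, -1.8]
width: 0.276
```

Emit:
apply_moves([
  [0,0,0,0,0,0],
  [0,0,0,0,0,0],
  [0,0,0,0,0,0],
  [0,0,0,0,0,0],
], claw=-0.2)

```text
clock: 19.2
position: [0.4746, -0.17, 0.1186]
ee_rot: [2.222, -2.221, 0.0]
force: [0.2, -0.3, 0.0]
width: 0.573
```

Emit:
apply_moves([
  [0,0,-1,0,0,0],
  [0,0,-2,0,0,0],
  [0,0,-3,0,0,0],
  [0,0,-4,0,0,0],
  [0,0,-3,0,0,0],
])

```text
clock: 19.7
position: [0.4749, -0.17, 0.2515]
ee_rot: [-2.222, 2.22, -0.003]
force: [0.6, -0.7, -0.2]
width: 0.6
```

Emit:
apply_moves([
  [4,1,0,0,0,0],
  [4,1,0,0,0,0],
  [4,1,0,0,0,0],
  [4,1,0,0,0,0],
  [4,1,0,0,0,0],
])

```text
clock: 20.2
position: [0.4241, -0.3715, 0.2496]
ee_rot: [-2.222, 2.22, -0.001]
force: [1.2, 0.3, -0.4]
width: 0.601
```

```bash
python3 -c "
from h import *
st()
for n,(x,y,w,h) in (('side',(180,110,280,240)),('top',(180,100,300,240))):
  im,d=vision.get_image(n);np.savez(f'pics/{n}6.npz',im=im,d=d)
  cv2.imwrite(f'pics/{n}6.png',cv2.resize(im[y:y+h,x:x+w,::-1],(w*5//2,h*5//2),interpolation=cv2.INTER_CUBIC))"
```

```text
t 20.2 p [ 0.4241 -0.3715  0.2496] x [ 1.e-03 -1.e+00  5.e-04] z [ 8.e-04 -5.e-04 -1.e+00] F [ 1.24  0.26 -0.36] T [ 0.021 -0.007 -0.035] w 0.601
```

View pics/side6.png

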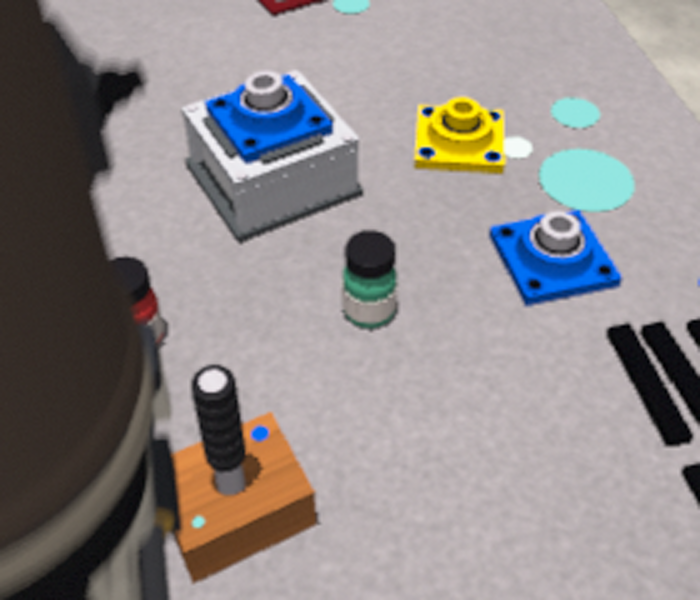

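View pics/top6.png

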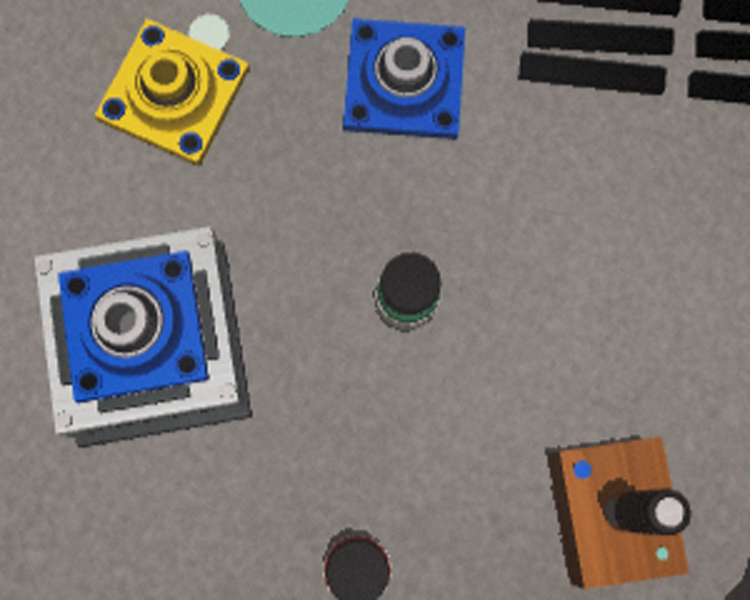

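The bore shows no orange, the housing is seated, and the drift stands in its rest. Next I look for the plug: depth through the bore, and orange pixels anywhere near the stand.

```bash
python3 -c "
from h import *
np.set_printoptions(linewidth=200,suppress=True,precision=4)
for n in C:
  for t in('0','6'):
    f=np.load(f'pics/{n}{t}.npz');hsv=cv2.cvtColor(f['im'],cv2.COLOR_RGB2HSV).astype(int)
    m=((hsv[...,0]<18)&(hsv[...,1]>120)&(hsv[...,2]>50));m=m.astype(np.uint8)
    k,l,s,c=cv2.connectedComponentsWithStats(m);print(n,t,[(c[i].round(1).tolist(),int(s[i,4])) for i in range(1,k) if s[i,4]>3])
f=np.load('pics/top6.npz')
print(np.array([[pt('top',u,v,f['d'][v,u])[2]*1000 for u in range(221,236)] for v in range(220,235)]).round().astype(int))
print(f['im'][220:235,225:233].reshape(15,-1))
def dif(n):
    a=np.load(f'pics/{n}0.npz')['im'].astype(int);b=np.load(f'pics/{n}6.npz')['im'].astype(int);m=(abs(a-b).sum(2)>60).astype(np.uint8)
    k,l,s,c=cv2.connectedComponentsWithStats(m);print(n,[(c[i].round().tolist(),int(s[i,4])) for i in range(1,k) if s[i,4]>8])
dif('top');dif('side')
"
```

```text
top 0 [([72.0, 93.7], 6), ([76.8, 93.4], 5), ([79.4, 95.8], 9), ([79.0, 102.0], 22), ([78.4, 109.3], 19), ([43.3, 117.6], 114), ([77.9, 118.1], 8), ([82.0, 119.0], 4), ([80.4, 125.5], 11), ([81.2, 130.8], 4), ([35.2, 143.0], 189), ([54.3, 138.3], 45), ([83.5, 135.5], 8), ([47.7, 144.4], 51), ([81.5, 145.2], 4), ([83.2, 148.8], 5), ([83.5, 153.5], 4), ([86.2, 157.2], 4), ([81.5, 160.0], 4), ([30.6, 172.2], 110), ([85.0, 168.5], 4), ([8.6, 174.1], 162), ([86.8, 171.0], 6), ([84.6, 176.1], 16), ([87.6, 188.0], 10), ([73.9, 192.8], 16), ([80.2, 189.2], 4), ([58.8, 193.7], 13), ([40.4, 196.9], 7), ([51.1, 195.9], 8), ([29.6, 198.4], 5), ([3.4, 203.1], 11), ([19.6, 202.6], 11), ([28.5, 201.0], 4), ([37.2, 201.4], 5), ([8.0, 203.5], 4), ([229.3, 227.8], 82), ([426.4, 305.1], 1883)]
top 6 [([80.8, 92.6], 5), ([78.5, 95.5], 6), ([75.8, 98.5], 6), ([78.9, 108.0], 14), ([43.3, 117.6], 113), ([79.1, 113.7], 9), ([79.7, 117.0], 6), ([80.0, 121.8], 4), ([82.5, 124.0], 6), ([35.3, 143.1], 191), ([54.3, 138.4], 46), ([79.7, 136.7], 6), ([47.7, 144.4], 51), ([81.8, 141.5], 4), ([81.6, 150.3], 11), ([
[... 2695 characters left out ...]
09 109 108 106 104 110 108 105 113 112 111]
 [ 60  57  59  61  58  60  60  58  60 109 108 106 109 107 106 109 106 106 109 108 105 127 125 121]
 [ 56  54  57  58  57  60  63  58  63  88  85  86 109 107 105 110 110 107 143 140 140 184 176 175]
 [151 142 145 151 145 145  85  82  84 128 122 123 148 144 141 179 174 173 191 185 183 197 190 190]
 [197 190 189 192 186 185 183 174 176 187 181 181 188 178 180 197 192 190 200 192 193 198 192 191]]
top [([229.0, 228.0], 82), ([507.0, 347.0], 10007), ([453.0, 299.0], 14), ([449.0, 301.0], 16), ([444.0, 308.0], 16), ([617.0, 368.0], 2795)]
side [([329.0, 199.0], 231826), ([137.0, 49.0], 61), ([38.0, 257.0], 1019), ([4.0, 262.0], 79), ([36.0, 309.0], 143)]
```

The tray floor (13–14 mm) shows through the empty bore, and no orange is visible anywhere outside the stand. In the top view only the bore interior, the drift's small shift in its rest and the arm with its shadow differ from the start. I let the arm settle and hand in.

Emit:
apply_moves([
  [0,0,0,0,0,0],
  [0,0,0,0,0,0],
  [0,0,0,0,0,0],
])

```text
clock: 20.6
position: [0.4254, -0.3686, 0.2489]
ee_rot: [-2.224, 2.218, -0.0]
force: [0.7, -0.1, 0.6]
width: 0.604
```

```bash
python3 -c "
from h import *
from cell import order
st();print(order.sign_off())"
```

```text
t 20.6 p [ 0.4254 -0.3686  0.2489] x [ 3.e-03 -1.e+00 -4.e-04] z [ 4.e-04  4.e-04 -1.e+00] F [ 0.75 -0.13  0.64] T [0.04  0.012 0.019] w 0.604
the job is handed in; nothing more can be done
None
```

I drove the plug down and out of the bore with a steady push, stood the drift back in its rest, and handed the job in at 20.6 s of the 72 s allowed. I tilted the drift about 3.4° to match the askew insert. The plug slid at about 11–13 N and let go with the nose some 33 mm down, and side load stayed around 3 N or less.

**Last checks that agreed:**
- The bore is clear; the tray floor shows through it at about 13–14 mm.
- The housing sits between its stops on the stand.
- The drift stands upright in its rest, at the same height as when I picked it up.
- In the top view the spare bearing, the yellow look-alike and both jars show no change from the start.

**Not confirmed or in disagreement:**
- **Plug:** I never saw it in the tray, because the tray walls and stand hide it. That it is there rests on the force dropping away, the empty bore, a clean nose on the drift and no orange visible outside the stand.
- **Bore position:** The two cameras differed by about 2 mm in y at the bore. I settled it by comparing the nose and bore in the side view, and the nose went in without touching the rim.
- **Side view:** The arm's shadow and body changed this view too much for a comparison with the start.

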